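# Clamp a circuit board in the bench holder with the inner knob of a coaxial pair

## Robot

A 7-joint arm with a two-finger parallel gripper is mounted at the origin on the work surface. World frame = base frame: x ahead of the robot, y to its left, z up, the work surface at z = 0. Lengths are in mm, angles in rad, forces in N, time in s.
With the tool pointing down it reaches from about 425 to 875 mm from the base axis. Payload 4.7 kg.
Tool frame: the origin (TCP) lies at the very end of the fingers, on their centre line; the grasp point (between the pads) lies 19 mm behind it; y points along the fingers, x is the direction in which the jaws open and shut, and the axes are right-handed (so a half turn about y gives the same grasp; the last joint's range is limited). The gripper opens to 85 mm and grips with 20 to 120 N. Pads are 22 mm wide; open, the fingers measure 114 mm over their backs; the gripper's body (76 mm by 85 mm) begins 54 mm behind the grasp point. The pads swing forward as they close: fully open they stand 13 mm farther back than shut.
Start: joints at [-1.159, 0.321, -0.07, 1.45, 0.023, 1.371, -0.057], TCP at [251.832, 599.254, 231.349] pointing down, gripper open.
Joint ranges: [-2.86, 2.86], [-0.3, 2.09], [-1.38, 1.24], [0.06, 2.45], [-1.56, 4.7], [0.09, 2.05], [-2.69, 2.69]. Speed limits (rad/s): [2.57, 2.57, 3.14, 3.14, 3.14, 3.14, 3.14].

## Interface

Orientations are given as a unit quaternion [x, y, z, w].
In Python, from cell import robot, kinematics, optics gives the robot as it stands. Calls block until the motion is done:
- robot.move_pose(position, orientation): joint-space move of the TCP to a pose.
- robot.movel(position, rot=None, v=150, f_stop=None): straight line of the TCP; rot=None keeps the orientation; v is the mean speed in mm/s. With f_stop (N) it stops when the force on the tool has changed by that much, and returns True; else False.
- robot.set_joints(angles): joint-space move.
- robot.gripper_to(opening): finger opening in mm; the grip force is fixed at half the most; returns when the fingers have stopped.
- robot.pause(seconds).
- kinematics.inverse_kinematics(position, orientation): joint angles nearest the present ones, or None.
- optics.snapshot(name): name is "scene" or "top" or "wrist"; returns (picture, depth): 420x560x3 uint8, red, green, blue; 420x560 float32, mm along the optical axis (not along the pixel's ray), 0 where there is no reading.
- optics.camera_params(name): a dict with "mtx" (3x3 intrinsics, pixels), "xyz" and "rotation" of the camera in the world. Camera axes: x right, y down, z forward; pixel columns grow to the right and rows downward; lengths in mm; the calibration is good to about 2 mm. A picture is of the moment at which its call begins: read the wrist's pose just before it. camera_params takes no time and is no camera call; for the wrist camera it gives the pose at the moment of the call.
A pose or a line that the arm cannot do raises robot.MotionError and nothing moves.
- robot.job_done(): hands the job in, once; it reports no verdict.
Readings, each from a call of its own:
- robot.get_time_s(): time.
- robot.get_joint_pos(): joint angles.
- robot.get_qd(): joint speeds.
- robot.get_effort(): joint torques, N m.
- robot.get_ee_pos(): TCP position.
- robot.get_tool_rot(): TCP orientation.
- robot.get_wrist_force(): force on the tool from outside, world axes, zero at the start.
- robot.get_ft_torque(): the same for the moment, N m.
- robot.get_finger_gap(): finger opening in mm.
Only numpy, scipy, OpenCV 4.12 (cv2) and the standard library are available. Lean on these libraries where they do the work, as an engineer would, in place of code of your own. Each camera call takes 0.05 s, during which the arm holds its last target. There are 200 camera calls.

## Task

Set the circuit board flat on the rails of the bench board holder, between its jaws, and let go of it. Then turn only the small inner knob clockwise, by feel, until the sliding jaw grips the board snugly (about 10 newtons) without bowing it, and leave it clamped. Do not turn the wide outer ring beneath that knob, do not push the jaw by hand, and leave the other things on the bench alone.

Things in the scene. Friction and masses are not known exactly. Their poses are not given: they have to be found in the camera images.
- board: Loose green circuit board, 0.12 kg, 80 (x) x 60 (y) x 3 mm, an aluminium heat sink on its middle: 24 (x) x 30 (y) mm, top 37 mm above the underside. Pinch the sink across its 24 mm (fingers apart along x). Other parts on it are under 9 mm high and over 17 mm from the centre in y. Origin: centre of the underside, z up. Either way round (half turn) will do.
- holder: Fixed board holder, base 90 (x) x 240 (y) mm; origin on the bench, z up. Along its y: fixed jaw (inner face at y=+50 mm, 70 mm wide, top 58 mm high), two rails along y at x=-28 and +28 mm (tops 40 mm high), the sliding jaw, and at the -y end a gear housing 84 x 84 mm, 52 mm high, with two concentric knobs on top: a small inner knob and a wide outer ring.
- seat (a point): Where the centre of the board's underside is once clamped: on the rails, 30 mm from the fixed jaw's face; axes those of the holder, the board's y along its y. With the jaw open there are 12 to 24 mm of play on the -y side: lay the board about 4 mm to the -y side of this point, square to within a few degrees; the jaw then pushes it across the rails.
- jaw: Sliding jaw block, 64 x 22 x 40 mm. Its origin is the holder's origin when fully open (as it starts) and moves 10 mm along the holder's +y per radian of inner knob. On its +y side a rubber-faced pad, 60 mm wide, on sprung pins (5 N per mm). How far the pad stands forward differs by up to 12 mm each time and is not reported: when it meets the board must be felt.
- knob (a point): Where to grip the inner knob: on the knobs' vertical axis, 95 mm above the bench. Inner knob: round, black, diameter 30 mm, from 72 to 106 mm above the bench. Turned clockwise (from above) it closes the jaw: 1.2 to 2.4 rad until the board is touched and pushed home, 3.5 rad in all. A grasp gives about 1.5 rad, so let go and grip again.
- ring_mark (a point): White mark on top of the outer ring, 28 mm from the axis. Ring: black, diameter 64 mm, from 53 to 69 mm above the bench, right under the inner knob and not joined to it. It turns very easily (0.025 N m) if brushed or pressed and must stay where it is.
- meter: Handheld multimeter, 170 x 90 x 44 mm, bystander. Origin: centre of the underside.
- driver: Screwdriver lying down, 170 mm long, bystander.
- tray: Open parts tray with four compartments, 100 x 140 x 30 mm, bystander. Origin: centre of the underside.
- spool: Metal spool, diameter 52 mm, 40 mm high, bystander. Origin: centre of the underside.
- inner: The inner knob as a body; origin on its axis 69 mm above the bench, x towards its white mark. It turns with 0.17 N m of friction and stays where it is left. Each newton of jaw force adds 0.01 N m, so about 0.1 N m more than when it runs free means 10 N (standing still, friction can hold it either way: judge by the rise); above about 17 N the jaw turns it back when let go.
There are look-alikes about, which are no part of the job. Of the things that look like the board, take the one that is farthest to the robot's right at the start.

How it is judged:
By the outcome, as a careful person would: the job done as asked, in the order asked, and still so for the second after the job is handed in, with the robot touching nothing.
It also fails if it takes over 67 s, if anything falls off the work surface, if the arm or the gripper's body presses on something with over 40 N, if the wrist force passes 120 N, or if a joint passes its speed limit or range.

## Working session

There is one attempt and no reset: what is moved stays moved. The work goes in short steps, each a Python script; the robot and the scene stay as the last script left them, time stands still between calls to the robot, and variables do not carry over. Pictures are saved under pics/ and viewed, about 8 in all and at most 12, crops included, and the job is handed in when it is done.

```bash
ls; mkdir -p pics; python3 - <<'E'
from cell import robot, kinematics, optics
import cv2,numpy as np
for n in ("scene","top"):
    p,d=optics.snapshot(n); cv2.imwrite(f"pics/{n}0.png",p[:,:,::-1]); np.save(f"pics/{n}0.npy",d)
    c=optics.camera_params(n); print(n,c)
print(robot.get_time_s(),robot.get_tool_rot(),robot.get_ee_pos(),robot.get_wrist_force(),robot.get_ft_torque())
E
```

```text
pics
scene {'mtx': array([[496.52256323,   0.        , 272.3297332 ],
       [  0.        , 496.52256323, 212.3042966 ],
       [  0.        ,   0.        ,   1.        ]]), 'xyz': array([1174.86840916, 1206.67281754, 1198.89688192]), 'rotation': array([ 0.21568741,  0.88387836, -0.40162786, -0.10456126])}
top {'mtx': array([[379.21116891,   0.        , 273.69582139],
       [  0.        , 379.21116891, 202.3049264 ],
       [  0.        ,   0.        ,   1.        ]]), 'xyz': array([ 524.32333594,  101.93449534, 1133.19699787]), 'rotation': array([-0.70670759,  0.70732019, -0.01226478,  0.01058791])}
0.1 [ 0.58930957  0.39083503 -0.39186742 -0.58855937] [251.66141969 598.75327661 230.32078776] [-0.58922571  0.50130065 -0.19078888] [ 0.00232171  0.0144742  -0.01799176]
```

View pics/top0.png

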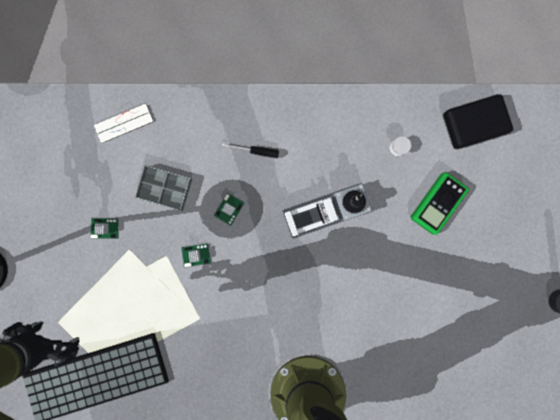

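View pics/scene0.png

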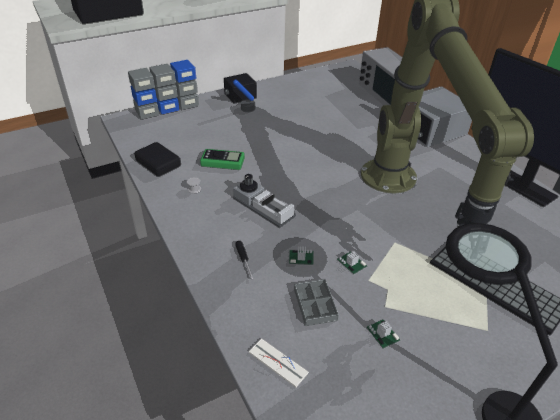

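```bash
cat > h.py <<'E'
from cell import robot, kinematics, optics
import cv2,numpy as np
from scipy.spatial.transform import Rotation as R
def world(c,d,u,v):
    z=d[v,u]; K=c["mtx"]; p=np.array([(u-K[0,2])*z/K[0,0],(v-K[1,2])*z/K[1,1],z])
    return R.from_quat(c["rotation"]).apply(p)+c["xyz"]
def pix(c,P):
    q=R.from_quat(c["rotation"]).inv().apply(np.atleast_2d(P)-c["xyz"]); K=c["mtx"]
    return np.c_[q[:,0]/q[:,2]*K[0,0]+K[0,2],q[:,1]/q[:,2]*K[1,1]+K[1,2]]
def cloud(c,d):
    v,u=np.indices(d.shape); K=c["mtx"]
    p=np.stack([(u-K[0,2])*d/K[0,0],(v-K[1,2])*d/K[1,1],d],-1).reshape(-1,3)
    return (R.from_quat(c["rotation"]).apply(p)+c["xyz"]).reshape(d.shape+(3,))
E
python3 - <<'E'
from h import *
t=cv2.imread("pics/top0.png"); s=cv2.imread("pics/scene0.png")
a=cv2.resize(t[180:275,80:250],None,fx=4.4,fy=4.4,interpolation=2)[:300,:748]
b=cv2.resize(t[175:245,275:400],None,fx=3.2,fy=3.2,interpolation=2)
e=cv2.resize(s[240:350,280:410],None,fx=2.7,fy=2.7,interpolation=2)
o=np.zeros((600,760,3),np.uint8); o[:a.shape[0],:a.shape[1]]=a; o[302:302+b.shape[0],:b.shape[1]]=b; o[302:302+e.shape[0],405:405+e.shape[1]]=e[:298,:355]
cv2.imwrite("pics/c1.png",o)
d=np.load("pics/top0.npy"); c=optics.camera_params("top"); W=cloud(c,d)
for u,v in [(105,228),(197,255),(229,208),(355,198),(229,203),(310,217),(440,200),(401,146)]: print(u,v,W[v,u].round())
np.set_printoptions(linewidth=250)
print(W[195:222,216:242,2].round().astype(int))
E
```

```text
105 228 [485. 593.  20.]
197 255 [408. 320.  36.]
229 208 [543. 229.  35.]
355 198 [ 569. -121.  106.]
229 203 [559. 232.   3.]
310 217 [517.  -8.  11.]
440 200 [ 566. -380.   43.]
401 146 [ 723. -271.   38.]
[[  -3    1   -1    3   -1    1    2    0    1    0    8   10    9    2   -3    4    0   -2   -1   -1   -2   -2    1   -1   -3    3]
 [   2    1   -1   -4    0   -2   -2    1    0    5   11    7   11    1    3    4   -1   -3   -3    0   -2    2   -1    3   -2    3]
 [  -3   -3   -3   -1   -1   -1   -4    2    1   10    8    7    5    6   10    1    2    2    4   -2   -3    0   -4    1    0    0]
 [  -2   -1    0    0   -2    2    2   -4    7    5    7    5    6    2    3    4    2    4    1   -2    3    0    2   -1    0    1]
 [   2   -3    1   -6    0   -1   -5    3   10    7    6    1    3    2    4    2    1    2   -2    3    3    4    6   -3    1    1]
 [   1   -3   -3    2    0    0    6    3    4    4    3    3    3    2    4    1    3   -1    2    1    6    2    2    1    3    3]
 [   0   -1   -1    2    1   -2    2    0    3    2    1    4    2    6    0    5    1    4  
[... 2000 characters left out ...]
  1    5    1   -1   -3   -1   -3]
 [   3    3    4    4    1   -3    7    3    0    4    2    2    4    5    1    2    9    8    3    4    0   -2   -1   -1   -4   -2]
 [   1   -4    2    2    2    2    1    3    2    3    9    4    1    3    0   -2    5    1    2   -1   -2   -1    0   -3    0    0]
 [  -3    2    1    1    2    1    4    4    3    4    2    0    4    4   11    8   12    6    2   -3    0   -1   -2    1    0   -1]
 [   0   -1   -2    3    2    0   -1    3    4    2    3    0    3    5   -1   11    8    2    0   -3    1   -6    1    0   -1   -3]
 [   0   -2   -1   -1   -4    1   -1    3    3   -2    2    3    3    5    1    0    0   -2   -3   -5    1   -3    2   -1   -3   -2]]
```

View pics/c1.png

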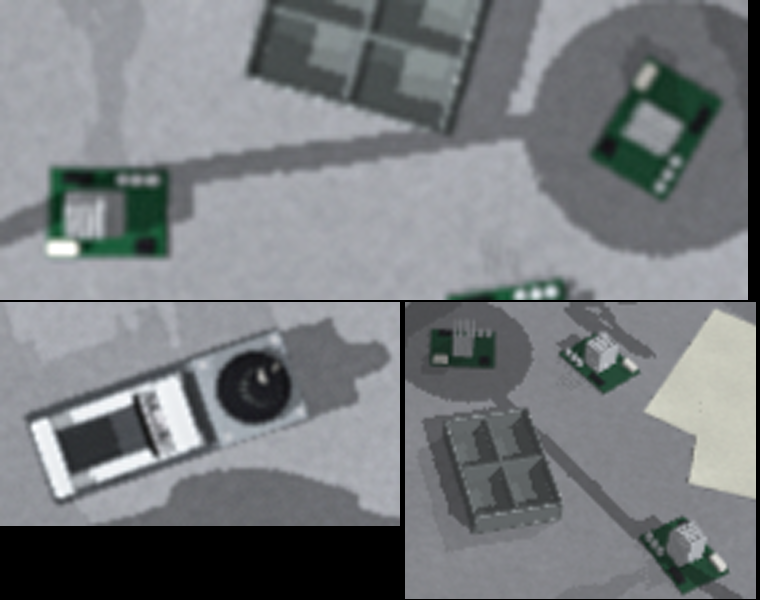

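```bash
cat >> h.py <<'E'
def down(th): # jaw direction th
    c,s=np.cos(th),np.sin(th); return R.from_matrix(np.array([[c,0,-s],[s,0,c],[0,-1,0]])).as_quat()
def best(p,th,j7=0):
    """orientation (of the two half turns) with last joint nearest j7"""
    o=[]
    for t in (th,th+np.pi):
        q=kinematics.inverse_kinematics(p,down(t))
        if q is not None: o.append((abs(q[6]-j7),t,np.round(q,2)))
    return sorted(o,key=lambda a:a[0])
E
python3 - <<'E'
from h import *
c=optics.camera_params("scene"); d=np.load("pics/scene0.npy"); W=cloud(c,d)
for u,v in [(485,250),(450,245),(522,265),(480,282),(460,230),(540,340)]: print(u,v,d[v,u],W[v,u].round())
b=W.reshape(-1,3); m=(d.ravel()>0)&(b[:,2]>130)&(b[:,0]>350)&(b[:,0]<900)&(abs(b[:,1])<500)
print(m.sum(), b[m][::max(1,m.sum()//15)].round())
t=robot.get_time_s()
for p,th in (([545,230,250],-.6),([569,-121,200],.335),([569,-60,250],.335)): print(p,best(p,th))
# go look at the holder
p=[560,-60,300]; s=best(p,.335)[0][1]
robot.move_pose(p,down(s)); print(robot.get_time_s()-t)
c=optics.camera_params("wrist"); p,d=optics.snapshot("wrist"); cv2.imwrite("pics/w1.png",p[:,:,::-1]); np.savez("pics/w1.npz",d=d,**c)
print(c, robot.get_ee_pos(), robot.get_joint_pos())
E
```

```text
485 250 1069.0175 [411. 756. 442.]
450 245 1066.3221 [476. 716. 451.]
522 265 1022.42816 [386. 829. 453.]
480 282 1564.9059 [100. 599.  15.]
460 230 1096.9177 [427. 693. 455.]
540 340 995.16425 [420. 944. 360.]
0 []
[545, 230, 250] [(np.float64(0.9855134762329464), -0.6, array([-0.77,  0.19,  0.38,  1.59, -0.07,  1.38, -0.99])), (np.float64(2.116834889292536), 2.541592653589793, array([-0.56,  0.19,  0.13,  1.58, -0.02,  1.38,  2.12]))]
[569, -121, 200] [(np.float64(0.6368819836290427), 0.335, array([-0.48,  0.23,  0.75,  1.69, -0.16,  1.28,  0.64])), (np.float64(2.4033761585644142), 3.476592653589793, array([-0.72,  0.31,  1.07,  1.7 , -0.28,  1.3 , -2.4 ]))]
[569, -60, 250] [(np.float64(0.48248696065295965), 0.335, array([-0.53,  0.16,  0.66,  1.64, -0.1 ,  1.37,  0.48])), (np.float64(2.5672167189930426), 3.476592653589793, array([-0.85,  0.23,  1.07,  1.65, -0.2 ,  1.38, -2.57]))]
2.5833
{'mtx': array([[331.6488112 ,   0.        , 280.49799953],
       [  0.        , 331.6488112 , 209.96275825],
       [  0.        ,   0.        ,   1.        ]]), 'xyz': array([535.51812941,  13.36064262, 442.01844793]), 'rotation': array([0.97470494, 0.16607147, 0.02427062, 0.14758549])} [560.17803614 -58.65440942 299.73810769] [-0.54777477  0.11874015  0.66782236  1.5853175  -0.07388721  1.46359842
  0.46174866]
```

View pics/w1.png

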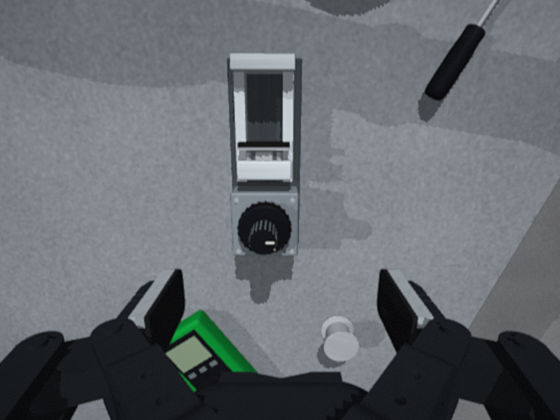

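```bash
python3 - <<'E'
from h import *
i=cv2.imread("pics/w1.png")[45:265,215:315]; cv2.imwrite("pics/w1c.png",cv2.resize(np.hstack([i[:110],i[110:]]),None,fx=4,fy=4,interpolation=cv2.INTER_CUBIC))
z=np.load("pics/w1.npz"); W=cloud(z,z["d"])
for u,v in [(240,250),(290,250),(240,197),(290,197),(264,62),(239,110),(290,110),(264,150),(264,170),(264,230)]: print(u,v,W[v,u].round(1))
sub=W[185:262,225:305].reshape(-1,3); h=sub[abs(sub[:,2]-52)<5]; print(len(h),cv2.minAreaRect(h[:,:2].astype(np.float32)))
sub=W[50:75,225:305].reshape(-1,3); h=sub[abs(sub[:,2]-58)<6]; print(len(h),cv2.minAreaRect(h[:,:2].astype(np.float32)))
sub=W[200:262,235:300].reshape(-1,3); h=sub[(sub[:,2]>98)&(sub[:,2]<115)]; print(len(h),cv2.minEnclosingCircle(h[:,:2].astype(np.float32)))
E
```

```text
240 250 [ 543.7 -168.3   52.7]
290 250 [ 603.8 -146.8   53.3]
240 197 [ 522.9 -101.7   51.7]
290 197 [580.2 -81.3  52.4]
264 62 [503.   50.8  57.6]
239 110 [490.6  -5.6  42.1]
290 110 [546.3  13.9  40. ]
264 150 [532.2 -43.4  12.4]
264 170 [539.9 -59.8  55.2]
264 230 [ 560.2 -112.9  104.5]
1983 ((562.200927734375, -125.34745788574219), (84.03953552246094, 82.64777374267578), 19.407024383544922)
1099 ((500.56732177734375, 51.14301300048828), (68.80645751953125, 16.049177169799805), 19.361446380615234)
587 ((562.6104736328125, -125.96759033203125), 15.522228240966797)
```

View pics/w1c.png

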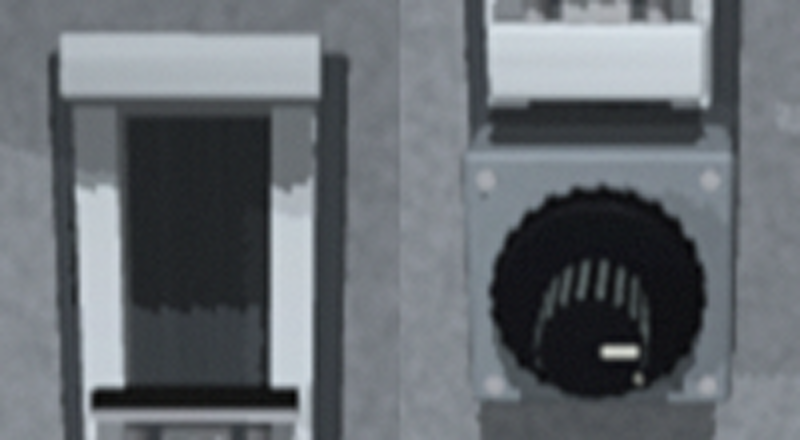

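```bash
python3 - <<'E'
from h import *
c=optics.camera_params("top"); W=cloud(c,np.load("pics/top0.npy"))
b0=W[206:212,226:233].reshape(-1,3).mean(0); print(b0.round())
th=-.6; tz=np.array([-np.sin(th),np.cos(th)]); p=[545-40*tz[0],229-40*tz[1],200]
print(best(p,th)); s=best(p,th)[0][1]; t=robot.get_time_s()
robot.move_pose(p,down(s)); robot.gripper_to(60); print(robot.get_time_s()-t)
c=optics.camera_params("wrist"); p,d=optics.snapshot("wrist"); cv2.imwrite("pics/w2.png",p[:,:,::-1]); np.savez("pics/w2.npz",d=d,**c)
W=cloud(c,d); P=W.reshape(-1,3)
near=(d.ravel()>0)&(np.hypot(P[:,0]-545,P[:,1]-229)<30)
h=P[near&(P[:,2]>31)&(P[:,2]<42)]; print(len(h),h[:,2].mean(),cv2.minAreaRect(h[:,:2].astype(np.float32)))
hsv=cv2.cvtColor(p,cv2.COLOR_RGB2HSV).reshape(-1,3)
g=(hsv[:,0]>40)&(hsv[:,0]<90)&(hsv[:,1]>100)&(np.hypot(P[:,0]-545,P[:,1]-229)<60)&(P[:,2]<8)&(P[:,2]>-3)
print(g.sum(),cv2.minAreaRect(P[g][:,:2].astype(np.float32)))
print(robot.get_time_s())
E
```

```text
[542. 230.  23.]
[(np.float64(0.9404853700631167), -0.6, array([-0.86,  0.15,  0.51,  1.74, -0.08,  1.27, -0.94])), (np.float64(2.180933442175278), 2.541592653589793, array([-0.73,  0.14,  0.36,  1.74, -0.05,  1.27,  2.18]))]
1.6417000000000002
467 36.32192289159184 ((542.989501953125, 234.43545532226562), (29.861106872558594, 24.0323429107666), 59.16364669799805)
2984 ((542.6932373046875, 233.81065368652344), (59.660160064697266, 79.2050552368164), 59.42612838745117)
4.425
```

View pics/w2.png

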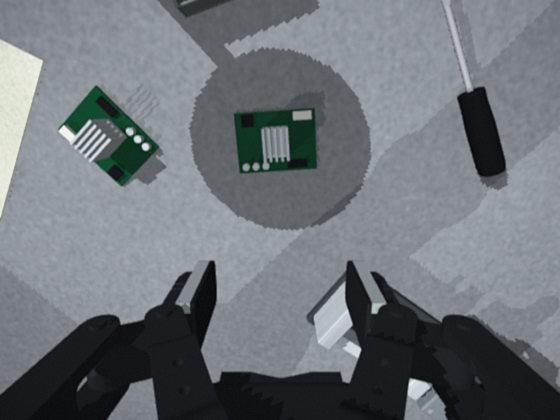

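```bash
python3 - <<'E'
from h import *
t=robot.get_time_s(); q=down(-.535); b=[542.8,234.1]
robot.move_pose(b+[75],q); print(robot.get_ee_pos())
print(robot.movel(b+[9],v=70,f_stop=10), robot.get_ee_pos())
f0=robot.get_wrist_force()
robot.gripper_to(10); print("gap",robot.get_finger_gap(), robot.get_time_s()-t)
robot.movel(b+[140],v=150); print("gap",robot.get_finger_gap(),robot.get_wrist_force()-f0)
robot.move_pose([514.4,11.4,140],down(.337)); print(robot.get_ee_pos(),robot.get_finger_gap(),robot.get_time_s()-t)
p,d=optics.snapshot("wrist"); cv2.imwrite("pics/w3.png",p[:,:,::-1])
E
```

```text
[543.37193609 233.67617102  75.6827254 ]
False [543.24534297 234.25635851   9.46459545]
gap 22.954296384870982 2.1000000000000005
gap 23.00510299651121 [ 0.20477612  0.80555414 -1.28772517]
[514.36048697  12.25479528 139.61506589] 22.773403555315443 4.2250000000000005
```

View pics/w3.png

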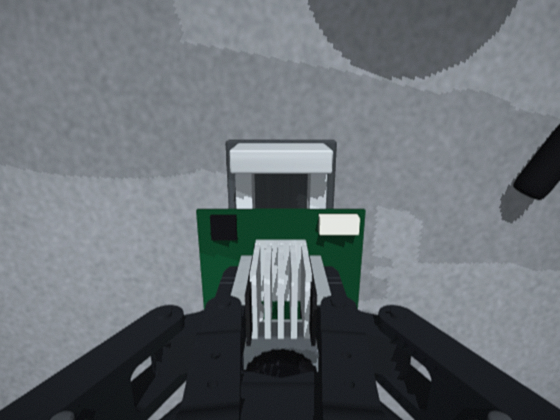

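```bash
python3 - <<'E'
from h import *
t=robot.get_time_s(); a=[514.4,11.4]
robot.movel(a+[60],v=80); 
print(robot.movel(a+[45],v=12,f_stop=3), robot.get_ee_pos(),robot.get_wrist_force())
robot.gripper_to(42); robot.movel(a+[150],v=120); print(robot.get_time_s()-t)
th=.337; tz=np.array([-np.sin(th),np.cos(th)]); 
p=[514-60*tz[0],11-60*tz[1],220]; robot.move_pose(p,down(th))
c=optics.camera_params("wrist"); p,d=optics.snapshot("wrist"); cv2.imwrite("pics/w4.png",p[:,:,::-1]); np.savez("pics/w4.npz",d=d,**c)
W=cloud(c,d); P=W.reshape(-1,3); r=np.hypot(P[:,0]-514,P[:,1]-11)
hsv=cv2.cvtColor(p,cv2.COLOR_RGB2HSV).reshape(-1,3)
g=(hsv[:,0]>40)&(hsv[:,0]<90)&(hsv[:,1]>100)&(r<60)&(P[:,2]<48)&(P[:,2]>36)
print(g.sum(),P[g][:,2].mean(),cv2.minAreaRect(P[g][:,:2].astype(np.float32)))
A=np.c_[P[g][:,:2]-[514,11],np.ones(g.sum())]; print("tilt",np.linalg.lstsq(A,P[g][:,2],rcond=None)[0])
print(robot.get_time_s())
E
```

```text
True [514.31884116  11.39185373  49.55322146] [-0.40496597  0.22900785  4.05557589]
3.316700000000001
3551 42.564538970946984 ((514.20751953125, 11.365802764892578), (80.21441650390625, 59.35456085205078), 20.010080337524414)
tilt [-9.66665671e-04  3.52283750e-04  4.25633660e+01]
12.525
```

View pics/w4.png

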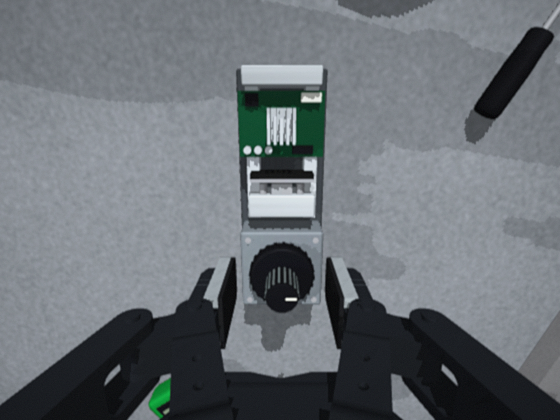

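```bash
python3 - <<'E'
from h import *
t=robot.get_time_s(); k=[562.4,-125.7]
for th in (.337+1.7,.337+1.5): 
    q=kinematics.inverse_kinematics(k+[170],down(th)); print(th,None if q is None else np.round(q,2))
    if q is not None and q[6]>1.2: break
robot.move_pose(k+[170],down(th)); 
print(robot.movel(k+[79],v=80,f_stop=5), robot.get_ee_pos(), robot.get_joint_pos().round(3), robot.get_time_s()-t)
robot.pause(.2); print("M0",robot.get_ft_torque(),robot.get_wrist_force())
robot.gripper_to(20); robot.pause(.1); print("M1",robot.get_ft_torque(),robot.get_wrist_force(),robot.get_finger_gap(),robot.get_time_s())
E
```

```text
2.037 [-0.3   0.22  0.54  1.74 -0.12  1.22  2.31]
False [ 562.90304736 -125.82101069   79.60855622] [-0.271  0.313  0.52   1.828 -0.178  1.046  2.355] 2.941699999999999
M0 [-0.01514039  0.04966351 -0.05430312] [-0.25894901  0.50323594 -0.84920278]
M1 [-0.83582069 -0.29098231  0.01852768] [ 2.13583231 -3.25976581  4.00587341] 28.161412480480163 16.0333
```

```bash
cat > turn.py <<'E'
from h import *
import sys
def M(n=4):
    r=[]
    for _ in range(n): r.append(robot.get_ft_torque()[2]); robot.pause(.01)
    return np.mean(r)
def step(q,d):
    q=q.copy(); q[6]-=d; robot.set_joints(q); return q
E
python3 - <<'E'
from turn import *
q=np.array(robot.get_joint_pos()); q0=q[6]; p0=robot.get_ee_pos(); t=robot.get_time_s()
for i in range(9):
    q=step(q,.1); print(round(q0-q[6],2),round(M(),4),robot.get_wrist_force().round(1),round(robot.get_time_s()-t,2))
print(robot.get_ee_pos()-p0,robot.get_finger_gap(),robot.get_joint_pos()[6]-q[6], R.from_quat(robot.get_tool_rot()).as_matrix()[:,1])
E
```

```text
0.1 -0.1836 [ 0.1 -1.7  0.6] 0.28
0.2 -0.1833 [ 0.6 -2.2  2.3] 0.57
0.3 -0.1492 [ 0.6 -2.5  1.9] 0.85
0.4 -0.1794 [ 1.2 -3.   2.8] 1.13
0.5 -0.1515 [ 1.9 -2.3  1.6] 1.42
0.6 -0.1939 [ 1.5 -3.6  1.7] 1.7
0.7 -0.1646 [ 1.2 -2.3  2.3] 1.98
0.8 -0.1646 [ 2.1 -4.   0.9] 2.27
0.9 -0.1765 [ 3.  -4.2  1.8] 2.55
[ 0.04171458 -0.2321511   0.03000963] 28.661257266371543 0.004263714471430813 [ 0.00245963 -0.00161912 -0.99999566]
```

```bash
python3 - <<'E'
from turn import *
m=R.from_quat(robot.get_tool_rot()).as_matrix(); print("th",np.arctan2(m[1,0],m[0,0]),robot.get_finger_gap(),robot.get_ft_torque())
s,_=optics.snapshot("scene"); w,_=optics.snapshot("wrist"); s=s[:,:,::-1]
a=np.hstack([cv2.resize(x[165:235,220:310],None,fx=4.2,fy=4.2,interpolation=2) for x in (cv2.imread("pics/scene0.png"),s)])
o=np.zeros((600,760,3),np.uint8); o[:294,:756]=a; o[300:600,:400]=cv2.resize(w[:,:,::-1],(400,300)); cv2.imwrite("pics/s5.png",o)
E
```

```text
th 1.1402459557842226 28.661257266371543 [-0.79070266 -0.35125814 -0.07880841]
```

View pics/s5.png

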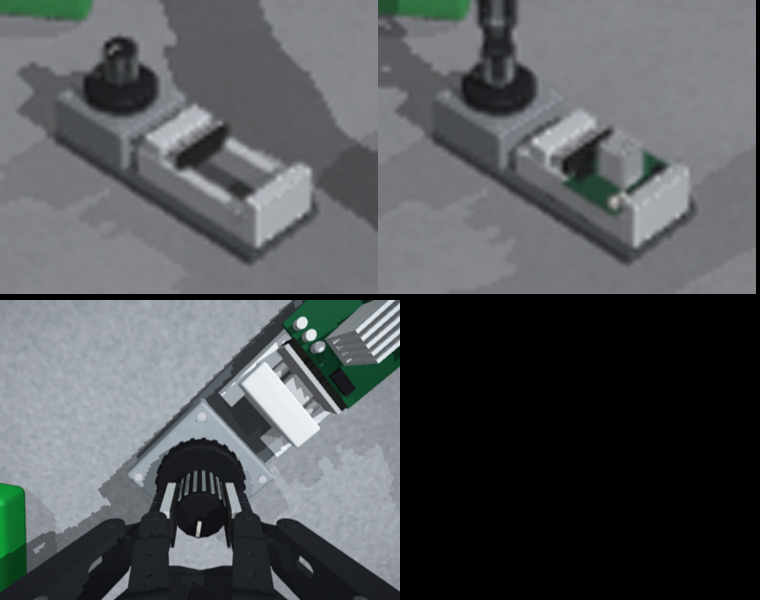

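```bash
python3 - <<'E'
from turn import *
q=np.array(robot.get_joint_pos()); q[6]-=.004; t=robot.get_time_s(); a=.9; lim=0
for i in range(16):
    q=step(q,.07); a+=.07; r=[]
    for _ in range(4): r.append((robot.get_ft_torque()[2],robot.get_effort()[6])); robot.pause(.008)
    r=np.array(r); print(round(a,2),r[:,0].round(3),r[:,1].round(3),round(robot.get_time_s()-t,2))
    if r[:,0].mean()<-.235: break
print(robot.get_time_s(),robot.get_finger_gap())
E
```

```text
0.97 [-0.143 -0.199 -0.129 -0.167] [0.053 0.079 0.099 0.112] 0.28
1.04 [-0.197 -0.233 -0.129 -0.223] [0.056 0.081 0.1   0.113] 0.57
1.11 [-0.187 -0.195 -0.157 -0.187] [0.056 0.081 0.1   0.113] 0.85
1.18 [-0.15  -0.154 -0.182 -0.149] [0.056 0.081 0.1   0.113] 1.13
1.25 [-0.175 -0.139 -0.156 -0.173] [0.056 0.081 0.1   0.113] 1.42
1.32 [-0.208 -0.178 -0.131 -0.175] [0.056 0.081 0.1   0.113] 1.7
1.39 [-0.153 -0.13  -0.16  -0.123] [0.05  0.075 0.094 0.106] 1.98
1.46 [-0.15  -0.129 -0.157 -0.121] [0.049 0.074 0.093 0.105] 2.27
1.53 [-0.171 -0.126 -0.193 -0.098] [0.059 0.082 0.099 0.11 ] 2.55
1.6 [-0.183 -0.151 -0.177 -0.133] [0.087 0.104 0.102 0.106] 2.83
1.67 [-0.222 -0.14  -0.142 -0.155] [0.087 0.104 0.118 0.128] 3.12
1.74 [-0.177 -0.118 -0.194 -0.219] [0.087 0.104 0.118 0.128] 3.4
1.81 [-0.135 -0.136 -0.195 -0.161] [0.064 0.081 0.095 0.106] 3.68
1.88 [-0.118 -0.086 -0.089 -0.108] [0.032 0.05  0.063 0.074] 3.97
1.95 [-0.095 -0.08  -0.057 -0.054] [0.001 0.018 0.032 0.043] 4.25
2.02 [-0.073 -0.014 -0.091  0.008] [-0.031 -0.013  0.001  0.011] 4.53
23.2167 28.47537448485003
```

```bash
python3 - <<'E'
from h import *
robot.gripper_to(44); k=[562.4,-125.7]; robot.movel(k+[170],v=100)
th=.337; tz=np.array([-np.sin(th),np.cos(th)]); 
p=[514-60*tz[0],11-60*tz[1],220]; robot.move_pose(p,down(th)); robot.pause(.2)
c=optics.camera_params("wrist"); p,d=optics.snapshot("wrist"); cv2.imwrite("pics/w6.png",p[:,:,::-1]); np.savez("pics/w6.npz",d=d,**c)
print(robot.get_time_s())
h=np.load("pics/w4.npz"); a=cv2.imread("pics/w4.png")[160:315,230:335]; b=p[160:315,230:335,::-1]
cv2.imwrite("pics/w6c.png",cv2.resize(np.hstack([a,b]),None,fx=3.75,fy=3.75,interpolation=2))
# profile along holder y (measured from knob axis)
k=np.array([562.4,-125.7]); e=np.array([-np.sin(.337),np.cos(.337)]); x=np.array([e[1],-e[0]])
for z in (h,{"d":d,**c}):
    P=cloud(z,z["d"]).reshape(-1,3); Y=(P[:,:2]-k)@e; X=(P[:,:2]-k)@x
    m=(abs(X)<15)&(Y>40)&(Y<200)&(z["d"].ravel()>0)
    print([(y,int(np.median(P[m&(abs(Y-y)<1)][:,2])) if (m&(abs(Y-y)<1)).sum()>2 else None) for y in range(44,130,2)])
    for q in (41,): 
        g=m&(P[:,2]>50)&(P[:,2]<62); yy=Y[g&(Y<110)]; print("jaw/pad top y percentiles",np.percentile(yy,[1,5,25,50,75,95,99]).round(1))
E
```

```text
25.2917
[(44, 11), (46, None), (48, None), (50, None), (52, None), (54, None), (56, None), (58, 54), (60, 55), (62, 55), (64, 55), (66, 55), (68, 55), (70, 55), (72, 55), (74, 55), (76, 55), (78, 55), (80, 51), (82, 51), (84, 51), (86, 51), (88, 51), (90, 51), (92, 51), (94, 294), (96, 301), (98, 57), (100, 57), (102, 304), (104, 312), (106, 12), (108, 11), (110, 11), (112, 11), (114, None), (116, 42), (118, 42), (120, 43), (122, 43), (124, 43), (126, 42), (128, 42)]
jaw/pad top y percentiles [ 40.6  60.   68.4  78.4  94.1 101.3 102. ]
[(44, 11), (46, 11), (48, 11), (50, 11), (52, 11), (54, 11), (56, 11), (58, 11), (60, 11), (62, 11), (64, 11), (66, 11), (68, None), (70, None), (72, None), (74, None), (76, None), (78, 54), (80, 55), (82, 55), (84, 55), (86, 55), (88, 55), (90, 55), (92, 55), (94, 295), (96, 301), (98, 55), (100, 299), (102, 304), (104, 311), (106, 51), (108, 51), (110, 51), (112, 57), (114, 57), (116, 57), (118, 57), (120, 46), (122, 42), (124, 43), (126, 43), (128, 43)]
jaw/pad top y percentiles [ 40.4  78.7  85.4  92.8 100.2 108.1 109.9]
```

View pics/w6c.png

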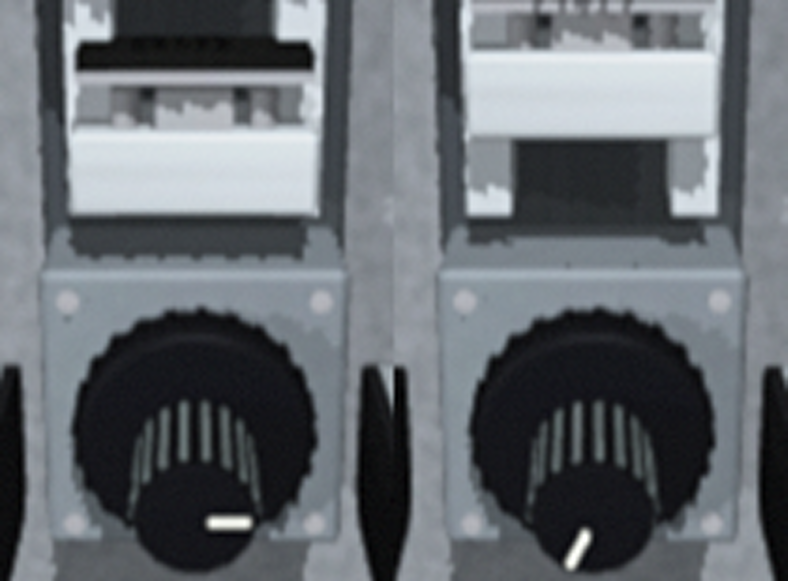

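```bash
python3 - <<'E'
from h import *
k=np.array([562.4,-125.7]); e=np.array([-np.sin(.337),np.cos(.337)]); x=np.array([e[1],-e[0]])
Ys=np.arange(50,175,.25)
def prof(n,z,Xs):
    im=cv2.imread(f"pics/{n}.png",0); c=np.load(f"pics/{n}.npz"); s=0
    for X in Xs:
        uv=pix(c,np.c_[k+Ys[:,None]*e+X*x,np.full(len(Ys),z)]).astype(np.float32)
        s=s+cv2.remap(im,uv[:,:1],uv[:,1:],cv2.INTER_LINEAR)[:,0].astype(float)
    return s/len(Xs)
Xs=np.arange(-24,25,2.)
for n in ("w4","w6"):
    for z in (55,57):
        g=np.gradient(cv2.GaussianBlur(prof(n,z,Xs)[:,None],(1,9),1.5)[:,0],.25)
        i=[j for j in range(2,len(g)-2) if abs(g[j])>8 and abs(g[j])==max(abs(g[j-2:j+3]))]
        print(n,z,[(float(Ys[j]),int(g[j])) for j in i])
    c=np.load(f"pics/{n}.npz"); P=cloud(c,c["d"]).reshape(-1,3); im=cv2.imread(f"pics/{n}.png"); hsv=cv2.cvtColor(im,cv2.COLOR_BGR2HSV).reshape(-1,3)
    Y=(P[:,:2]-k)@e; X=(P[:,:2]-k)@x
    g=(hsv[:,0]>40)&(hsv[:,0]<90)&(hsv[:,1]>100)&(Y>100)&(Y<190)&(abs(X)<50)&(P[:,2]<48)&(P[:,2]>36)
    r=cv2.minAreaRect(P[g][:,:2].astype(np.float32)); print(r,(np.array(r[0])-k)@e)
    A=np.c_[Y[g],X[g],np.ones(g.sum())]; print("tilt",np.linalg.lstsq(A,P[g][:,2],rcond=None)[0].round(4))
a=cv2.imread("pics/w6.png")[40:240,215:345]; cv2.imwrite("pics/w6d.png",cv2.resize(a,None,fx=3,fy=3,interpolation=2))
E
```

```text
w4 55 [(58.5, 64), (80.75, -25), (86.75, -10), (90.25, -8), (92.75, 44), (96.25, -70), (104.5, 21), (117.0, -9), (119.75, 12), (128.0, 21), (130.5, 8), (160.5, -35), (164.75, 14)]
w4 57 [(59.0, 63), (81.25, -25), (87.5, -10), (90.75, -8), (93.0, 44), (96.5, -70), (104.75, 21), (117.25, -10), (120.0, 12), (128.0, 20), (130.5, 8), (160.5, -35), (164.75, 14)]
((514.20751953125, 11.365802764892578), (80.21441650390625, 59.35456085205078), 20.010080337524414) 145.29116937590905
tilt [ 7.00000e-04 -8.00000e-04  4.24684e+01]
w6 55 [(52.0, -23), (57.5, 11), (78.75, 56), (101.0, -41), (110.75, 29), (114.0, -59), (120.25, 9), (123.5, 13), (129.25, -8), (132.0, 22), (164.5, -38), (168.25, 9)]
w6 57 [(52.5, -23), (58.25, 11), (79.25, 56), (101.25, -41), (111.0, 29), (114.25, -60), (120.5, 9), (123.75, 13), (129.5, -9), (132.0, 22), (164.5, -38), (168.25, 9)]
((513.12451171875, 14.660476684570312), (79.99193572998047, 58.903541564941406), 19.240131378173828) 148.75862526999663
tilt [-6.30000e-03 -1.50000e-03  4.35455e+01]
```

View pics/w6d.png

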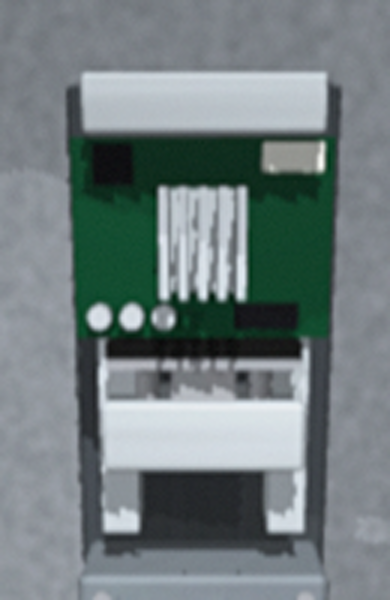

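```bash
python3 - <<'E'
from h import *
robot.set_joints([-0.54777477,0.11874015,0.66782236,1.5853175,-0.07388721,1.46359842,0.46174866]); robot.pause(.2)
c=optics.camera_params("wrist"); p,d=optics.snapshot("wrist"); cv2.imwrite("pics/w7.png",p[:,:,::-1])
z=np.load("pics/w1.npz"); k=np.array([562.4,-125.7])
# ring mark: bright pixels at radius 28, z=69
for n,cc in (("w1",z),("w7",c)):
    im=cv2.imread(f"pics/{n}.png",0); a=np.arange(-180,180,2); t=np.radians(a); o=0
    for r in (26.5,28,29.5):
        uv=pix(cc,np.c_[k[0]+r*np.cos(t),k[1]+r*np.sin(t),np.full(len(t),69.)]).astype(np.float32)
        o=np.maximum(o,cv2.remap(im,uv[:,:1],uv[:,1:],cv2.INTER_LINEAR)[:,0])
    j=np.argsort(-o.astype(int))[:6]; print(n,[(int(a[i]),int(o[i])) for i in j],np.median(o))
i0=cv2.imread("pics/w1.png"); i1=p[:,:,::-1]
cv2.imwrite("pics/w7c.png",cv2.resize(np.hstack([i0[185:265,225:305],i1[185:265,225:305]]),None,fx=4.9,fy=4.9,interpolation=2)); print(robot.get_time_s(),robot.get_wrist_force())
E
```

```text
w1 [(-46, 104), (-44, 98), (-48, 65), (-42, 62), (-112, 38), (-114, 38)] 21.0
w7 [(-86, 225), (-84, 215), (-88, 177), (-82, 156), (-46, 123), (-44, 121)] 22.0
25.975 [-0.7878202  -0.29431786 -0.59231658]
```

View pics/w7c.png

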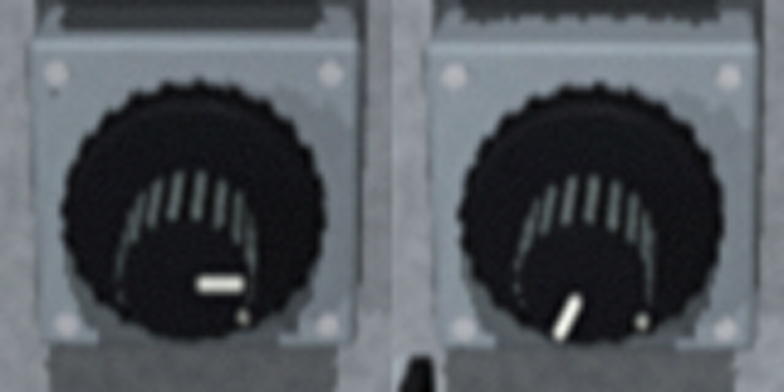

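```bash
python3 -c "
from cell import robot
robot.job_done()"
```

```text
the job is handed in; nothing more can be done
```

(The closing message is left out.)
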